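# Seat the dish carrier on the microscope's three-ball mount

### The job

Take the carrier with the round dish by its handle bar, carry it level to the low microscope, and lower it, tab towards the single ball, onto the three balls of the stage. Without dropping or forcing it, press it gently down until both sprung rollers snap over its side edges and it sits fully home and level on all three balls; then let go. Leave the slide carrier and everything else where it is.

Things in the scene. Friction and masses are not known exactly. Their poses are not given: they have to be found in the camera images.
- dish_carrier: Aluminium plate, 6 mm thick, with a clear ROUND dish (50 mm across, 9 mm high) on it. Frame: x from its 50 mm wide tab (x -48 to -20 mm) to its wide part (x -20 to +46, y +-48), z up; origin at the middle of the plate's underside, 8 mm over the bench at the start. The wide part's side edges are V noses, 8 mm high, ridges at y +-48, 3 mm up. 0.28 to 0.46 kg, balanced within 5 mm of the bar.
- dish_grip (a point): Centre of that carrier's grip bar, 46 mm straight above dish_home, axes as the carrier's. Bar 12 mm square, 82 mm long along y, bridging the dish on steel posts at y +-38 mm; the dish's lid is 31 mm below this point. Take it from above, fingers closing along x.
- dish_home (a point): The origin of the dish carrier again. Three steel blocks reach 8 mm below it, at (-36, 0), (18, 31) and (18, -31) mm; each has a V groove along the radius from this point, 90 degrees, 14 mm wide at its mouth, 7 mm deep.
- stage_low (a point): A point fixed to the low microscope: where dish_home lies, axes alike, when the carrier is fully home AND the focus drive is at its lowest. The stage stands 0 to 25 mm higher, as the last user left it, stiff and not measured: home is that much straight above this point. x runs from the single ball (robot's side) to the pair of balls, z up.
- imager: The microscope: white body 206 x 176 mm, fixed; origin on the bench, 119.5 mm under stage_low. Focus knobs stick out 28 mm at both sides. Black stage (200 x 198 mm, its top 105 to 130 mm over the bench) with three steel balls, 12 mm in diameter, at (-36, 0), (18, 31) and (18, -31) mm about the middle, centres 5 mm above the stage and 9.5 mm below home: a hard stop.
- catch_left (a joint): Travel (m) of the sprung roller on the stage's +y side: 0 free, grows as it is pushed outward, 0.004 to 0.005 as a ridge passes, about 0.0018 with the carrier home. Roller 8 mm thick, axis along x at y 47 mm, 7 mm above home; its block (30 mm along x) begins at y 64 mm and rises 12.5 mm above home.
- catch_right (a joint): The same at y -47 mm. The carrier's noses meet both rollers some 10 mm above home; a push of about 8 to 13 N spreads them, they snap over the ridges about 4 mm above home and then pull the carrier down with some 10 N. Let go short of that, it is pushed up and they read 0; if only one side snapped, that edge hangs low and the other needs a push.
- slide_grip (a point): Centre of the grip bar of the other carrier, same outline and bar but with two rectangular glass slides instead of the round dish, 54 mm above the bench. Not to be used: leave it where it is.
- flask: Clear flat flask with an orange cap lying on the bench, 85 x 44 x 25 mm; origin under its middle. Bystander.
- dish_stack: Stack of four clear dishes, 58 mm across, 52 mm high; origin at its foot. Bystander.
- tube_rack: White rack with blue-capped tubes, 110 x 54 x 68 mm; origin under its middle. Bystander.
- tip_box: Grey box of pipette tips with a blue deck, 122 x 84 x 56 mm; origin under its middle. Bystander.
- reagent: Glass bottle with a blue cap, 56 mm across, 110 mm high; origin at its foot. Bystander.
- marker: Marker pen lying on the bench, 130 mm long, 13 mm thick; origin under its middle. Bystander.
- forceps: Steel forceps lying on the bench, 125 mm long, 6 mm high; origin under their middle. Bystander.

How it is judged:
By the outcome, as a careful person would: the job done as asked, in the order asked, and still so for the second after the job is handed in, with the robot touching nothing.
It also fails if it takes over 48 s, if anything falls off the work surface, if the arm or the gripper's body presses on something with over 40 N, if the wrist force passes 120 N, or if a joint passes its speed limit or range.

### The arm

A 7-joint arm with a two-finger parallel gripper is mounted at the origin on the work surface. World frame = base frame: x ahead of the robot, y to its left, z up, the work surface at z = 0. Lengths are in m, angles in rad, forces in N, time in s.
With the tool pointing down it reaches from about 0.4 to 0.85 m from the base axis. Payload 4.5 kg.
Tool frame: the origin (TCP) lies on the centre line of the jaws, within the pads' length; the fingertips stand 11 mm ahead of it and the grasp point (between the pads) lies 8 mm behind it; z points along the fingers, y is the line along which they close (so a half turn about z gives the same grasp; the last joint's range is limited). The gripper opens to 88 mm and grips with 3 to 60 N. Pads are 18 mm wide; open, the fingers measure 123 mm over their backs; the gripper's body (75 mm by 187 mm) begins 45 mm behind the grasp point.
Start: joints at [1.211, 0.689, -0.195, 1.565, 0.157, 0.902, -0.215], TCP at [0.24, -0.577, 0.25] pointing down, gripper open.
Joint ranges: [-3.01, 3.01], [-0.46, 2.08], [-1.47, 1.51], [0.13, 2.56], [-1, 4.14], [0.04, 2.09], [-2.66, 2.66]. Speed limits (rad/s): [2.57, 2.57, 3.14, 3.14, 3.14, 3.14, 3.14].

### API

Orientations are given as a unit quaternion [x, y, z, w].
In Python, from plant import * gives the robot as it stands. The module is installed in compiled form; this text tells all that it offers.
- The arm moves only by the tool send_rows, never from a script. Its argument "motion" is a list of rows, each an object of numbers: "x", "y", "z": the shift along the tool's x, y, z in cm; "rx", "ry", "rz": the turn, a rotation vector about the tool's x, y, z in rad; "jaw": the finger opening in cm, from 0 to 8.81. In form: [{"x": .., "y": .., "z": .., "rx": .., "ry": .., "rz": .., "jaw": ..}, ...]. A call has exactly 5 rows; each row shifts and turns the commanded pose from where the row before left it, along the tool's axes as they then stand; what a row does not reach is not made up. A row lasts 1/10 s, in which the tool goes at most 50 mm and 8.59 degrees, less where a joint would pass 70% of its speed; a pose out of reach is approached as far as the arm can. A call is refused whole if a number of a shift passes 5 or a number of a turn 0.15, either way. A call with a gripper value outside its range is refused whole. The fingers move at their own pace and stop on an object; "grip_force" is the grip in N (left out, the last holds). Time passes only in rows, so rows that do not move let the fingers close, or fill a call up. It gives the time, the measured TCP pose, the force, the opening and the grip force at its end, in the units of the state.
- get_state(): the state, without advancing time (a new reading comes with each control period).
- snapshot(name): name is "scene" or "side" or "wrist"; returns a dict with "img" (420x560x3 uint8, red, green, blue), "vertical_fov" (degrees; the focal length in pixels is half the picture's height over the tangent of half this angle, whatever the lens; pixels are square), "cx", "cy" (the principal point, pixels), "D" ([k1, k2, p1, p2, k3] as OpenCV has them; the pictures are not rectified), "extrinsics" (4x4, takes a point from camera to world coordinates). Camera axes: x right, y up, looking along -z (the intrinsics and any distortion apply to the point x, -y, -z); pixel columns grow to the right and rows downward; lengths in m; the calibration is good to about 2 mm. A picture is of the moment at which its call begins. There is no depth.
- finish_job(): hands the job in; it is judged then, once.
The state is a dict: "clock": time; "q": joint angles; "qd": joint speeds; "joint_torque": joint torques, N m; "tool_pos": TCP position; "eef_rot": TCP orientation; "contact_force": force on the tool from outside, world axes, zero at the start; "moment": the same for the moment, N m; "opening": opening from 0.0 (shut) to 1.0 (fully open); "finger_force": force on a finger pad.
Only numpy, scipy, OpenCV 4.12 (cv2) and the standard library are available. Lean on these libraries where they do the work, as an engineer would, in place of code of your own. Each camera call takes 0.05 s, during which the arm holds its last target. There are 200 camera calls.

## Working session

There is one attempt and no reset: what is moved stays moved. The work goes in short steps, Python scripts to look and compute and a tool call to move; the robot and the scene stay as the last step left them, time stands still between calls to the robot, and variables do not carry over. Pictures are saved under pics/ and viewed, at most 10 in all, crops included, and the job is handed in when it is done.

Besides the shell and the picture viewer there is one more tool, called after "Call:" by a JSON object that holds its "method" and its "body". send_rows: Moves the arm, as the interface text tells. Its arguments: {"type":"object","properties":{"motion":{"type":"array"},"grip_force":{"type":"number"}},"required":["motion"]}

```bash
mkdir -p pics
cat > h.py <<'E'
from plant import *
import numpy as np, cv2
from scipy.spatial.transform import Rotation as R
def snap(n,f=None):
    s=snapshot(n)
    if f: cv2.imwrite('pics/'+f,s['img'][:,:,::-1])
    return s
def K(s):
    f=210/np.tan(np.radians(s['vertical_fov'])/2)
    return np.array([[f,0,s['cx']],[0,f,s['cy']],[0,0,1.]])
def ray(s,uv):
    p=cv2.undistortPoints(np.array([[uv]],float),K(s),np.array(s['D'],float))[0,0]
    E=np.array(s['extrinsics']); d=E[:3,:3]@np.array([p[0],-p[1],-1.]); return E[:3,3],d/np.linalg.norm(d)
def onz(s,uv,z):
    o,d=ray(s,uv); return o+d*(z-o[2])/d[2]
def proj(s,P):
    E=np.array(s['extrinsics']); c=(np.atleast_2d(P)-E[:3,3])@E[:3,:3]; c=c*[1,-1,-1]
    return cv2.projectPoints(c,np.zeros(3),np.zeros(3),K(s),np.array(s['D'],float))[0][:,0]
def tri(rs):
    A=0;b=0
    for o,d in rs:
        M=np.eye(3)-np.outer(d,d);A=A+M;b=b+M@o
    return np.linalg.solve(A,b)
E
python3 - <<'E'
from h import *
st=get_state();print(st)
for n in['scene','side','wrist']:
    s=snap(n,n+'0.png');print(n,np.round(s['extrinsics'],3).tolist(),s['vertical_fov'])
E
```

```text
{'clock': 0.0, 'q': array([ 1.21078816,  0.68996843, -0.19450359,  1.56632553,  0.15732072,
        0.90252998, -0.21508508]), 'qd': array([ 0.00060492, -0.00052017, -0.0009908 ,  0.00015653,  0.00020861,
        0.00228968,  0.0004192 ]), 'joint_torque': array([ 1.07154698e-03, -5.27554107e+01, -1.26680017e+00, -1.53424788e+01,
       -5.27026446e-02,  6.54646850e-03,  1.68907191e-04]), 'tool_pos': array([ 0.23952659, -0.57661769,  0.24892441]), 'eef_rot': array([ 9.80666563e-01,  1.95684050e-01, -2.58274950e-04, -8.81996026e-04]), 'contact_force': array([ 0.27378589, -0.79506974,  0.40018496]), 'moment': array([-0.01008582, -0.00626363,  0.00350073]), 'finger_force': 0.0, 'opening': 1.0009536180546938}
scene [[0.833, -0.352, 0.426, 1.104], [0.552, 0.502, -0.665, -0.76], [0.02, 0.79, 0.613, 0.904], [0.0, 0.0, 0.0, 1.0]] 51.05779915226061
side [[-0.992, 0.063, -0.109, 0.457], [-0.126, -0.56, 0.819, 0.912], [-0.009, 0.826, 0.563, 0.684], [0.0, 0.0, 0.0, 1.0]] 54.39517087818283
wrist [[0.384, 0.88, 0.279, 0.312], [-0.923, 0.366, 0.115, -0.547], [-0.001, -0.301, 0.954, 0.383], [0.0, 0.0, 0.0, 1.0]] 60.293440385155
```

View pics/scene0.png

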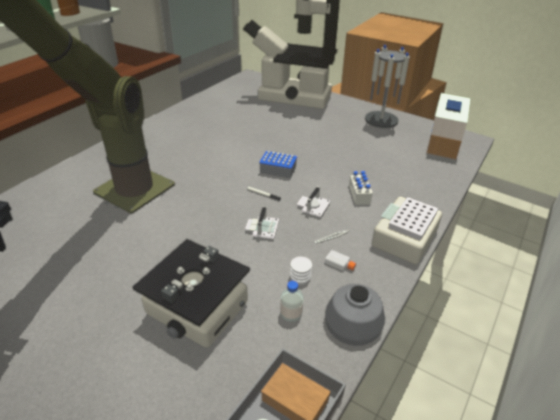

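View pics/side0.png

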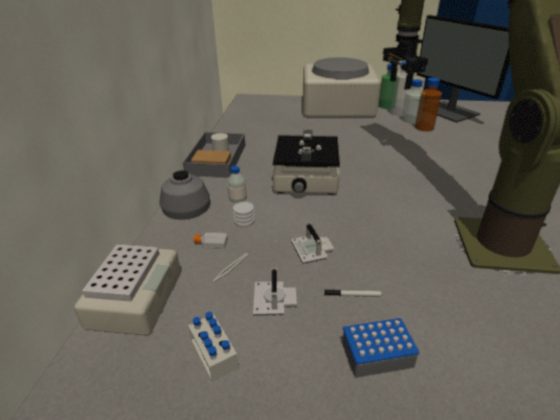

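The scene view shows the low microscope at about (195,285) and carriers at (262,226) and (313,203). The side view shows the carriers at (312,243) and (272,295). I'll zoom in to tell which one has the round dish.

Run:
```python
import cv2,numpy as np
a=cv2.imread('pics/scene0.png');b=cv2.imread('pics/side0.png')
L=lambda i,x,y,w,h,k:cv2.resize(i[y:y+h,x:x+w],(w*k,h*k),interpolation=cv2.INTER_CUBIC)
top=np.hstack([L(a,240,180,100,70,4),L(b,240,215,100,70,4)])
bot=np.hstack([L(a,130,235,130,98,3),L(b,245,250,100,75,4)[:294,:400]])
bot=cv2.resize(bot,(800,298))
cv2.imwrite('pics/c1.png',np.vstack([top,bot]))
```

```text
(no output)
```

View pics/c1.png

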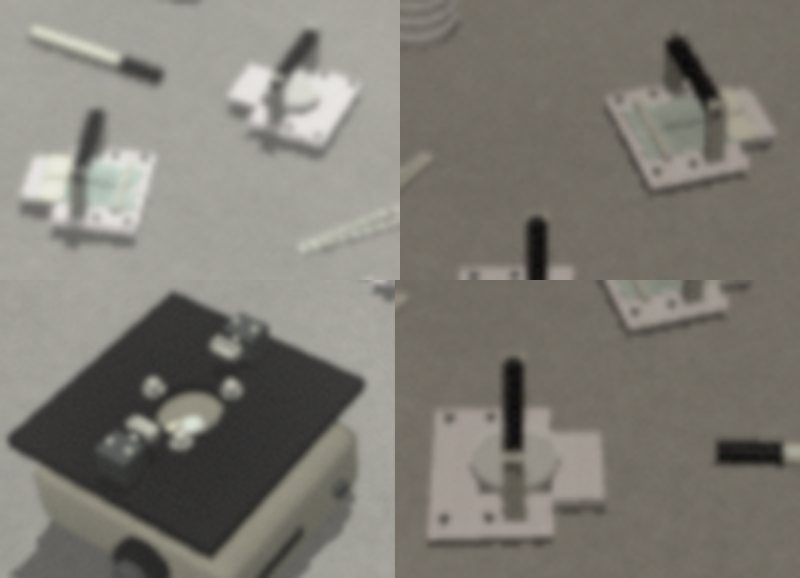

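The round dish carrier is the far one: scene (313,203), side (272,293), with its tab towards the robot. The slide carrier is at scene (262,226). The stage balls and catches are visible in the scene view.

Run:
```python
from h import *
a=snap('scene');b=snap('side')
k=800/790
f=lambda x,y:(130+x/3/k,235+(y-280)/3/k*294/294)
for nm,p in dict(A=(153,386),B=(232,386),C=(182,439),r1=(228,347),r2=(142,427)).items():
    print(nm,f(*p),onz(a,f(*p),.122).round(4))
for p in[(274,271),(274,292)]: print('bar',onz(b,p,.058).round(4))
for p in[(317,190),(309.5,201)]: print('bar',onz(a,p,.058).round(4))
# microscope pics of side
g=b['img'][125:200,265:350,::-1]
w=a['img'][240:320,140:240,::-1]
cv2.imwrite('pics/c2.png',np.hstack([cv2.resize(g,None,fx=4,fy=4,interpolation=2),cv2.resize(w,(400,300),interpolation=2)]))
st=get_state();print(R.from_quat(st['eef_rot']).as_matrix().round(3))
W=snap('wrist');Rt=R.from_quat(st['eef_rot']).as_matrix();E=np.array(W['extrinsics'])
print('cam in tool',(Rt.T@(E[:3,3]-st['tool_pos'])).round(4),(Rt.T@E[:3,:3]).round(3))
```

```text
A (180.3625, 269.89166666666665) [ 0.4998 -0.2662  0.122 ]
B (206.36666666666667, 269.89166666666665) [ 0.5518 -0.2298  0.122 ]
C (189.90833333333333, 287.3375) [ 0.5574 -0.2946  0.122 ]
r1 (205.05, 257.0541666666667) [ 0.5197 -0.198   0.122 ]
r2 (176.74166666666667, 283.3875) [ 0.5235 -0.3033  0.122 ]
bar [0.5727 0.2367 0.058 ]
bar [0.5631 0.301  0.058 ]
bar [0.5657 0.2953 0.058 ]
bar [0.5761 0.2292 0.058 ]
[[ 0.923  0.384 -0.   ]
 [ 0.384 -0.923  0.001]
 [-0.    -0.001 -1.   ]]
cam in tool [ 7.810e-02  1.000e-04 -1.342e-01] [[-0.     0.954  0.301]
 [ 1.     0.    -0.001]
 [-0.001  0.301 -0.954]]
```

View pics/c2.png

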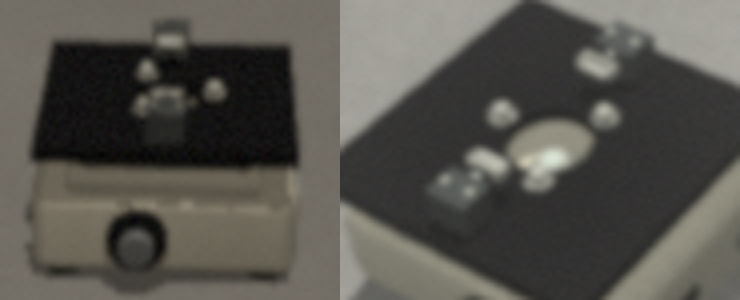

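Call:
{"method": "send_rows", "body": {"motion": [{"rz": -0.13,"jaw": 8.8},{"rz": -0.13,"jaw": 8.8},{"rz": -0.13,"jaw": 8.8},{"rz": -0.13,"jaw": 8.8},{"rz": -0.13,"jaw": 8.8}]}}

```text
schema error: expected keys x, y, z, rx, ry, rz, jaw
```

Call:
{"method": "send_rows", "body": {"motion": [{"rz": -0.13,"jaw": 8.8},{"rz": -0.13,"jaw": 8.8},{"rz": -0.13,"jaw": 8.8},{"rz": -0.13,"jaw": 8.8},{"rz": -0.13,"jaw": 8.8}]}}

```text
schema error: expected keys x, y, z, rx, ry, rz, jaw
```

```bash
cat >> h.py <<'E'
def need(P):
    st=get_state();Rt=R.from_quat(st['eef_rot']).as_matrix()
    print('tcp',st['tool_pos'].round(4),'yaw(tool y)',np.degrees(np.arctan2(Rt[1,1],Rt[0,1])).round(2),'z',Rt[:,2].round(3),'need cm',(Rt.T@(np.array(P)-st['tool_pos'])*100).round(2),'q',st['q'].round(2),'F',st['contact_force'].round(1),'M',st['moment'].round(2),'t',st['clock'],'op',round(st['opening'],3),round(st['finger_force'],1))
E
python3 - <<'E'
from h import *
a=snap('scene');b=snap('side')
need([.569,.264,.20])
k=800/790
f=lambda x,y:(130+x/3/k,235+(y-280)/3/k)
g=lambda x,y:(265+x/4,125+y/4)
for n,p,q in[('A',(153,386),(215,90)),('B',(232,386),(143,103)),('C',(182,439),(148,70))]:
    print(n,tri([ray(a,f(*p)),ray(b,g(*q))]).round(4))
E
```

```text
tcp [ 0.2398 -0.5771  0.2496] yaw(tool y) -67.44 z [-0.  0. -1.] need cm [ 62.67 -65.04   4.98] q [ 1.21  0.69 -0.19  1.57  0.16  0.9  -0.22] F [-0.1 -0.1 -0.6] M [ 0.03 -0.04  0.03] t 0.4 op 0.998 0.0
A [ 0.5038 -0.2693  0.1268]
B [ 0.5573 -0.2348  0.1294]
C [ 0.5602 -0.2978  0.1275]
```

Call:
{"method": "send_rows", "body": {"motion": [{"x": 0,"y": 0,"z": 0,"rx": 0,"ry": 0,"rz": -0.13,"jaw": 8.8},{"x": 0,"y": 0,"z": 0,"rx": 0,"ry": 0,"rz": -0.13,"jaw": 8.8},{"x": 0,"y": 0,"z": 0,"rx": 0,"ry": 0,"rz": -0.13,"jaw": 8.8},{"x": 0,"y": 0,"z": 0,"rx": 0,"ry": 0,"rz": -0.13,"jaw": 8.8},{"x": 0,"y": 0,"z": 0,"rx": 0,"ry": 0,"rz": -0.13,"jaw": 8.8}]}}

```text
clock: 0.9
tool_pos: [0.2397, -0.5772, 0.2497]
eef_rot: [0.866, 0.501, -0.0, 0.0]
contact_force: [-0.2, -0.2, 1.3]
opening: 0.997
finger_force: 0.0
```

Call:
{"method": "send_rows", "body": {"motion": [{"x": 0,"y": 0,"z": 0,"rx": 0,"ry": 0,"rz": -0.13,"jaw": 8.8},{"x": 0,"y": 0,"z": 0,"rx": 0,"ry": 0,"rz": -0.13,"jaw": 8.8},{"x": 0,"y": 0,"z": 0,"rx": 0,"ry": 0,"rz": -0.13,"jaw": 8.8},{"x": 0,"y": 0,"z": 0,"rx": 0,"ry": 0,"rz": -0.13,"jaw": 8.8},{"x": 0,"y": 0,"z": 0,"rx": 0,"ry": 0,"rz": -0.13,"jaw": 8.8}]}}

```text
clock: 1.4
tool_pos: [0.2397, -0.5772, 0.2497]
eef_rot: [0.66, 0.751, -0.0, 0.0]
contact_force: [-0.7, -0.4, 0.4]
opening: 0.998
finger_force: 0.0
```

```bash
python3 -c "
from h import *
need([.569,.264,.20])"
```

```text
tcp [ 0.2397 -0.5772  0.2497] yaw(tool y) 7.34 z [-0. -0. -1.] need cm [79.23 43.41  4.95] q [ 1.41  0.73 -0.56  1.55  0.44  0.98  0.84] F [-0.7 -0.4  0.4] M [-0.05 -0.1  -0.05] t 1.4 op 0.998 0.0
```

Call:
{"method": "send_rows", "body": {"motion": [{"x": 2.7,"y": 3.4,"z": 0,"rx": 0,"ry": 0,"rz": 0,"jaw": 8.8},{"x": 2.7,"y": 3.4,"z": 0,"rx": 0,"ry": 0,"rz": 0,"jaw": 8.8},{"x": 2.7,"y": 3.4,"z": 0,"rx": 0,"ry": 0,"rz": 0,"jaw": 8.8},{"x": 2.7,"y": 3.4,"z": 0,"rx": 0,"ry": 0,"rz": 0,"jaw": 8.8},{"x": 2.7,"y": 3.4,"z": 0,"rx": 0,"ry": 0,"rz": 0,"jaw": 8.8}]}}

```text
clock: 1.9
tool_pos: [0.3929, -0.4212, 0.2499]
eef_rot: [0.662, 0.749, -0.0, 0.0]
contact_force: [-0.2, -0.3, 0.0]
opening: 1.0
finger_force: 0.0
```

Call:
{"method": "send_rows", "body": {"motion": [{"x": 2.7,"y": 3.4,"z": 0,"rx": 0,"ry": 0,"rz": 0,"jaw": 8.8},{"x": 2.7,"y": 3.4,"z": 0,"rx": 0,"ry": 0,"rz": 0,"jaw": 8.8},{"x": 2.7,"y": 3.4,"z": 0,"rx": 0,"ry": 0,"rz": 0,"jaw": 8.8},{"x": 2.7,"y": 3.4,"z": 0,"rx": 0,"ry": 0,"rz": 0,"jaw": 8.8},{"x": 2.7,"y": 3.4,"z": 0,"rx": 0,"ry": 0,"rz": 0,"jaw": 8.8}]}}

```text
clock: 2.4
tool_pos: [0.5452, -0.2663, 0.2498]
eef_rot: [0.662, 0.749, -0.0, 0.0]
contact_force: [-0.7, -0.1, 0.0]
opening: 0.997
finger_force: 0.0
```

```bash
python3 -c "
from h import *
import pickle
need([.569,.264,.20])
s=snap('wrist','w1.png');pickle.dump(s,open('w1.pkl','wb'))
print(proj(s,[[.504,-.268,.1275],[.5573,-.2348,.1275],[.56,-.298,.1275]]))"
```

```text
tcp [ 0.5452 -0.2663  0.2498] yaw(tool y) 7.03 z [ 0. -0. -1.] need cm [52.34  8.86  4.96] q [ 0.67  0.7  -0.52  1.61  0.41  0.94  0.13] F [-0.7 -0.1  0. ] M [-0.08 -0.12 -0.02] t 2.4 op 0.997 0.0
[[224.99039026 204.43687643]
 [302.64072858 169.04925813]
 [294.58315072 250.10338187]]
```

View pics/w1.png

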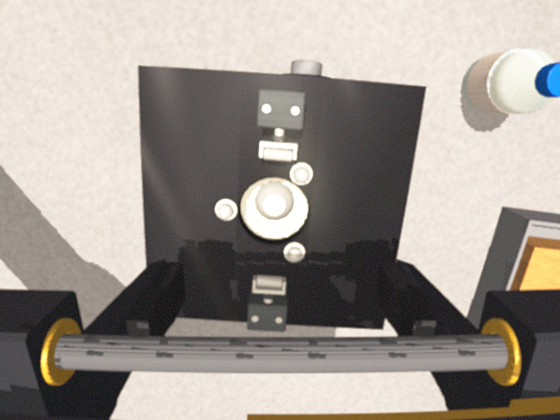

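The wrist view shows the single ball at (226,210), the pair at (301,174) and (294,252), and rollers at (278,152) and (268,285). Next I'll solve for the stage pose from those.

```bash
cat > fit.py <<'E'
from h import *
import pickle
from scipy.optimize import least_squares
s=pickle.load(open('w1.pkl','rb'))
g=cv2.cvtColor(s['img'],cv2.COLOR_RGB2GRAY)
c=[]
for u,v in[(226,210),(301,174),(294,252)]:
    w=g[v-14:v+15,u-14:u+15].copy();m=(w>90).astype('uint8')
    n,l,stt,cc=cv2.connectedComponentsWithStats(m);i=l[14,14]
    print(stt[i],cc[i]+[u-14,v-14]); c.append(stt[i][:2]+(stt[i][2:4]-1)/2+[u-14,v-14])
c=np.array(c)
B=np.array([[-36,0],[18,31],[18,-31]])/1000
def pts(p):
    C,S=np.cos(p[3]),np.sin(p[3]);return np.c_[B@np.array([[C,S],[-S,C]])+p[:2],np.full(3,p[2])]
r=least_squares(lambda p:(proj(s,pts(p))-c).ravel(),[.54,-.267,.127,.07])
print(c,r.x,np.degrees(r.x[3]),'res',r.fun.round(2))
E
python3 fit.py
```

```text
[  2   2  24  24 462] [225.65584416 209.25974026]
[  0   0  29  29 830] [300.86506024 174.06506024]
[  3   3  23  22 389] [293.8714653  251.49357326]
[[225.5 209.5]
 [301.  174. ]
 [294.  251.5]] [ 0.54040869 -0.27097531  0.12403556  0.05291267] 3.0316728607931873 res [ 0.28 -0.1  -0.21 -0.2  -0.06  0.32]
```

Call:
{"method": "send_rows", "body": {"motion": [{"x": 3.5,"y": 0.6,"z": 0.2,"rx": 0,"ry": 0,"rz": 0,"jaw": 8.8},{"x": 3.5,"y": 0.6,"z": 0.2,"rx": 0,"ry": 0,"rz": 0,"jaw": 8.8},{"x": 3.5,"y": 0.6,"z": 0.2,"rx": 0,"ry": 0,"rz": 0,"jaw": 8.8},{"x": 3.5,"y": 0.6,"z": 0.2,"rx": 0,"ry": 0,"rz": 0,"jaw": 8.8},{"x": 3.5,"y": 0.6,"z": 0.2,"rx": 0,"ry": 0,"rz": 0,"jaw": 8.8}]}}

```text
clock: 2.95
tool_pos: [0.5523, -0.0891, 0.2397]
eef_rot: [0.662, 0.749, -0.0, 0.0]
contact_force: [1.3, 0.5, -0.4]
opening: 0.999
finger_force: 0.0
```

Call:
{"method": "send_rows", "body": {"motion": [{"x": 3.5,"y": 0.6,"z": 0.2,"rx": 0,"ry": 0,"rz": 0,"jaw": 8.8},{"x": 3.5,"y": 0.6,"z": 0.2,"rx": 0,"ry": 0,"rz": 0,"jaw": 8.8},{"x": 3.5,"y": 0.6,"z": 0.2,"rx": 0,"ry": 0,"rz": 0,"jaw": 8.8},{"x": 3.5,"y": 0.6,"z": 0.2,"rx": 0,"ry": 0,"rz": 0,"jaw": 8.8},{"x": 3.5,"y": 0.6,"z": 0.2,"rx": 0,"ry": 0,"rz": 0,"jaw": 8.8}]}}

```text
clock: 3.45
tool_pos: [0.5608, 0.0883, 0.2297]
eef_rot: [0.662, 0.749, 0.0, 0.0]
contact_force: [0.2, 0.4, 0.2]
opening: 1.0
finger_force: 0.0
```

Call:
{"method": "send_rows", "body": {"motion": [{"x": 3.5,"y": 0.6,"z": 0.2,"rx": 0,"ry": 0,"rz": 0,"jaw": 8.8},{"x": 3.5,"y": 0.6,"z": 0.2,"rx": 0,"ry": 0,"rz": 0,"jaw": 8.8},{"x": 3.5,"y": 0.6,"z": 0.2,"rx": 0,"ry": 0,"rz": 0,"jaw": 8.8},{"x": 3.5,"y": 0.6,"z": 0.2,"rx": 0,"ry": 0,"rz": 0,"jaw": 8.8},{"x": 3.5,"y": 0.6,"z": 0.2,"rx": 0,"ry": 0,"rz": 0,"jaw": 8.8}]}}

```text
clock: 3.95
tool_pos: [0.5691, 0.2657, 0.2196]
eef_rot: [0.662, 0.749, -0.0, 0.0]
contact_force: [0.8, 1.0, 0.1]
opening: 0.998
finger_force: 0.0
```

```bash
python3 -c "
from h import *
import pickle
need([.569,.264,.20])
s=snap('wrist','w2.png');pickle.dump(s,open('w2.pkl','wb'))
print(proj(s,[[.569,.264,.06]]))"
```

```text
tcp [0.5691 0.2657 0.2196] yaw(tool y) 7.04 z [ 0. -0. -1.] need cm [-0.16 -0.03  1.96] q [-0.27  0.75 -0.44  1.58  0.39  0.9  -0.73] F [0.8 1.  0.1] M [ 0.01 -0.09 -0.04] t 3.95 op 0.998 0.0
[[280.11619672 197.76289382]]
```

View pics/w2.png

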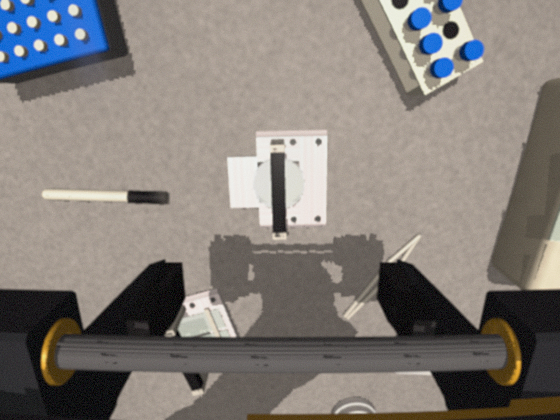

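The wrist view shows the dish carrier with its black bar from (278,153) to (280,233) and its tab on the left, towards the robot.

Run:
```python
from h import *
import pickle
s=pickle.load(open('w2.pkl','rb'))
g=cv2.cvtColor(s['img'],cv2.COLOR_RGB2GRAY)
w=g[135:250,262:298];m=(w<60).astype('uint8')
n,l,stt,cc=cv2.connectedComponentsWithStats(m);i=1+np.argmax(stt[1:,4]);print(stt[i],cc[i]+[262,135])
ys,xs=np.nonzero(l==i)
P=np.array([onz(s,(x+262,y+135),.06)[:2] for x,y in zip(xs,ys)])
r=cv2.minAreaRect((P*1000).astype(np.float32));print(r)
c=P.mean(0);u,sv,vt=np.linalg.svd(P-c);d=vt[0]*np.sign(vt[0,1]);print(c,'yaw',np.degrees(np.arctan2(-d[0],d[1])))
# plate: bright region long edges; right edge at z=.014
need([*(np.array(r[0])/1000),.10])
```

```text
[ 10  33  14  64 576] [278.24826389 205.51041667]
((568.0454711914062, 261.6310119628906), (10.351019859313965, 55.207061767578125), 7.6508636474609375)
[0.56828822 0.25688532] yaw 9.70594177216082
tcp [0.5675 0.2746 0.2199] yaw(tool y) 7.48 z [ 0.     0.008 -1.   ] need cm [-1.39 -0.13 11.97] q [-0.28  0.76 -0.45  1.57  0.38  0.9  -0.73] F [0.7 5.6 0.2] M [ 0.38 -0.17 -0.04] t 4.0 op 0.997 0.0
```

```bash
python3 -c "
from h import *
need([.568,.262,.1])
s=snap('side','s2.png');need([.568,.262,.1])
s=snap('scene');need([.568,.262,.1])
"
```

```text
tcp [0.5675 0.2746 0.2199] yaw(tool y) 7.48 z [ 0.     0.008 -1.   ] need cm [-1.35 -0.13 11.97] q [-0.28  0.76 -0.45  1.57  0.38  0.9  -0.73] F [0.7 5.6 0.2] M [ 0.38 -0.17 -0.04] t 4.0 op 0.997 0.0
tcp [0.5674 0.2717 0.2198] yaw(tool y) 7.5 z [-0.     0.006 -1.   ] need cm [-1.04 -0.07 11.98] q [-0.27  0.75 -0.45  1.58  0.38  0.9  -0.73] F [-0.6  0.1  0.2] M [-0.07 -0.04  0.05] t 4.05 op 0.999 0.0
tcp [0.5681 0.2679 0.2196] yaw(tool y) 7.32 z [-0.     0.002 -1.   ] need cm [-0.6  -0.08 11.96] q [-0.27  0.75 -0.45  1.58  0.39  0.9  -0.73] F [ 0.1 -1.2  0.2] M [-0.08 -0.09  0.01] t 4.1 op 1.0 0.0
```

View pics/s2.png

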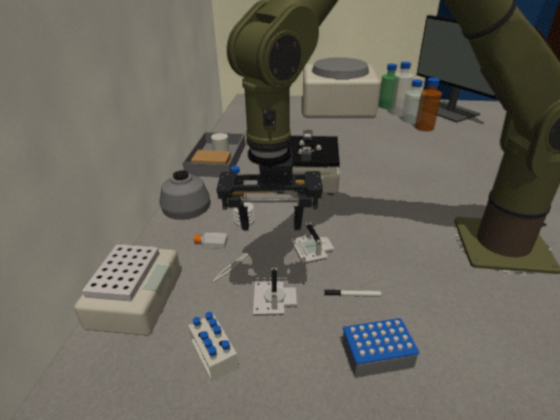

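The arm was only swinging after a quick stop, with no contact. I'll measure again now that it has settled.

```bash
cat > bar.py <<'E'
from h import *
s=snap('wrist','w3.png');s=snap('wrist','w3.png')
g=cv2.cvtColor(s['img'],cv2.COLOR_RGB2GRAY)
u0,v0=proj(s,[[.568,.262,.06]])[0].astype(int);print(u0,v0)
x0,y0=u0-20,v0-65
w=g[y0:v0+60,x0:u0+20];m=(w<75).astype('uint8')
n,l,stt,cc=cv2.connectedComponentsWithStats(m);i=l[65,18:23].max();print(stt[i])
ys,xs=np.nonzero(l==i)
P=np.array([onz(s,(x+x0,y+y0),.06)[:2] for x,y in zip(xs,ys)])
print(cv2.minAreaRect((P*1000).astype(np.float32)))
c=P.mean(0);d=np.linalg.svd(P-c)[2][0];d*=np.sign(d[1]);t=(P-c)@d;print(c,'mid',c+d*(t.max()+t.min())/2,'yaw',np.degrees(np.arctan2(-d[0],d[1])))
need([*(c+d*(t.max()+t.min())/2),.10])
print(w[:,20+0].tolist())
E
python3 bar.py
```

```text
279 199
[ 13  19  15  79 869]
((566.9654541015625, 267.0553894042969), (10.475543975830078, 67.65306854248047), 8.964045524597168)
[0.5670483 0.2656536] mid [0.56682319 0.2670327 ] yaw 9.27087561973434
tcp [0.5692 0.2633 0.2195] yaw(tool y) 7.01 z [-0.    -0.002 -1.   ] need cm [ 0.42 -0.19 11.95] q [-0.27  0.75 -0.44  1.58  0.39  0.9  -0.73] F [ 0.1 -1.2  0.1] M [-0.07 -0.11  0.04] t 4.2 op 0.999 0.0
[203, 201, 218, 209, 175, 132, 119, 116, 114, 142, 198, 218, 188, 122, 92, 104, 118, 105, 88, 77, 75, 80, 76, 76, 76, 77, 75, 78, 76, 70, 67, 73, 72, 68, 71, 67, 69, 72, 58, 67, 64, 65, 63, 59, 61, 61, 63, 60, 59, 58, 55, 58, 53, 54, 52, 55, 56, 49, 54, 54, 47, 54, 47, 55, 45, 47, 51, 52, 43, 48, 46, 44, 48, 46, 45, 47, 47, 43, 45, 49, 42, 40, 40, 39, 38, 46, 42, 37, 42, 39, 39, 46, 41, 41, 36, 32, 47, 108, 176, 208, 205, 193, 198, 206, 198, 176, 161, 161, 156, 152, 126, 99, 91, 99, 95, 97, 113, 139, 155, 130, 106, 91, 99, 101, 103]
```

Call:
{"method": "send_rows", "body": {"motion": [{"x": 0.1,"y": -0.1,"z": 2,"rx": 0,"ry": 0,"rz": -0.03,"jaw": 8.8},{"x": 0.1,"y": -0.1,"z": 3,"rx": 0,"ry": 0,"rz": 0,"jaw": 8.8},{"x": 0,"y": 0,"z": 3,"rx": 0,"ry": 0,"rz": 0,"jaw": 8.8},{"x": 0,"y": 0,"z": 2,"rx": 0,"ry": 0,"rz": 0,"jaw": 8.8},{"x": 0,"y": 0,"z": 1,"rx": 0,"ry": 0,"rz": 0,"jaw": 8.8}]}}

```text
clock: 4.7
tool_pos: [0.5665, 0.2631, 0.1078]
eef_rot: [0.652, 0.758, -0.002, 0.0]
contact_force: [0.2, 0.1, -0.8]
opening: 0.994
finger_force: 0.0
```

Call:
{"method": "send_rows", "body": {"motion": [{"x": 0,"y": 0,"z": 0,"rx": 0,"ry": 0,"rz": 0,"jaw": 8.8},{"x": 0,"y": 0,"z": 0,"rx": 0,"ry": 0,"rz": 0,"jaw": 8.8},{"x": 0,"y": 0,"z": 0,"rx": 0,"ry": 0,"rz": 0,"jaw": 8.8},{"x": 0,"y": 0,"z": 0,"rx": 0,"ry": 0,"rz": 0,"jaw": 8.8},{"x": 0,"y": 0,"z": 0,"rx": 0,"ry": 0,"rz": 0,"jaw": 8.8}]}}

```text
clock: 5.2
tool_pos: [0.5672, 0.2665, 0.1105]
eef_rot: [0.651, 0.759, 0.001, 0.0]
contact_force: [0.2, -0.3, -0.3]
opening: 1.0
finger_force: 0.0
```

```bash
python3 -c "
from h import *
need([.5668,.267,.047])
s=snap('wrist','w4.png')
print(proj(s,[[.5668,.267,.06]]))"
```

```text
tcp [0.5672 0.2665 0.1105] yaw(tool y) 8.77 z [ 0.001  0.    -1.   ] need cm [ 0.06 -0.04  6.35] q [-0.3   0.89 -0.38  1.66  0.48  0.68 -0.78] F [ 0.2 -0.3 -0.3] M [-0.02 -0.1  -0.03] t 5.2 op 1.0 0.0
[[279.90776586 245.77882477]]
```

View pics/w4.png

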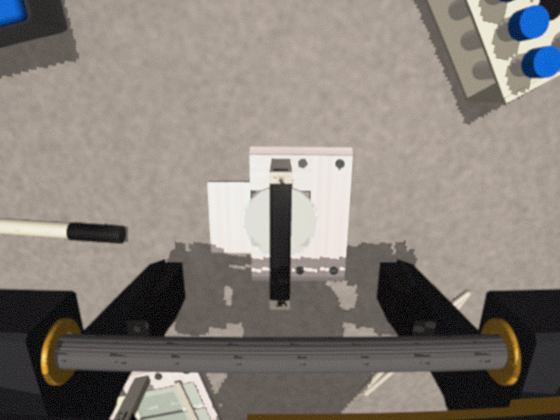

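The bar lies centred between the fingers at column 280, black from row 183 to 300 with light caps from 170 to 308. The tab is on the left.

```bash
python3 -c "
from h import *
s=snap('wrist')
for p in[(281,183),(280,300),(281,170),(280,308)]: print(onz(s,p,.06))
print(s['img'][160:200,281].mean(1).astype(int).tolist(),s['img'][290:320,280].mean(1).astype(int).tolist())"
```

```text
[0.56185339 0.30208187 0.06      ]
[0.5718877 0.2332811 0.06     ]
[0.56080543 0.30887012 0.06      ]
[0.57270388 0.22796329 0.06      ]
[110, 109, 110, 114, 115, 114, 118, 111, 92, 71, 80, 135, 193, 220, 219, 216, 210, 213, 220, 219, 220, 221, 205, 158, 98, 50, 57, 56, 56, 54, 52, 54, 50, 53, 49, 57, 53, 51, 52, 43] [21, 17, 22, 18, 19, 22, 17, 25, 24, 22, 28, 36, 30, 37, 55, 87, 109, 128, 131, 121, 102, 97, 96, 97, 94, 99, 91, 97, 97, 95]
```

Call:
{"method": "send_rows", "body": {"motion": [{"x": 0.1,"y": 0,"z": 1.5,"rx": 0,"ry": 0,"rz": 0,"jaw": 8.8},{"x": 0,"y": 0,"z": 2,"rx": 0,"ry": 0,"rz": 0,"jaw": 8.8},{"x": 0,"y": 0,"z": 1.5,"rx": 0,"ry": 0,"rz": 0,"jaw": 8.8},{"x": 0,"y": 0,"z": 0.9,"rx": 0,"ry": 0,"rz": 0,"jaw": 8.8},{"x": 0,"y": 0,"z": 0.4,"rx": 0,"ry": 0,"rz": 0,"jaw": 8.8}]}}

```text
clock: 5.8
tool_pos: [0.566, 0.267, 0.0452]
eef_rot: [0.651, 0.759, -0.001, -0.0]
contact_force: [-0.1, -0.2, -0.1]
opening: 0.996
finger_force: 0.0
```

Call:
{"method": "send_rows", "body": {"grip_force": 30, "motion": [{"x": 0,"y": 0,"z": 0,"rx": 0,"ry": 0,"rz": 0,"jaw": 6},{"x": 0,"y": 0,"z": 0,"rx": 0,"ry": 0,"rz": 0,"jaw": 4},{"x": 0,"y": 0,"z": 0,"rx": 0,"ry": 0,"rz": 0,"jaw": 3},{"x": 0,"y": 0,"z": 0,"rx": 0,"ry": 0,"rz": 0,"jaw": 2},{"x": 0,"y": 0,"z": 0,"rx": 0,"ry": 0,"rz": 0,"jaw": 1.6}]}}

```text
clock: 6.3
tool_pos: [0.5669, 0.2673, 0.0471]
eef_rot: [0.651, 0.759, 0.0, 0.0]
contact_force: [-0.1, 0.0, -0.3]
opening: 0.57
finger_force: 0.0
```

Call:
{"method": "send_rows", "body": {"grip_force": 30, "motion": [{"x": 0,"y": 0,"z": 0,"rx": 0,"ry": 0,"rz": 0,"jaw": 1},{"x": 0,"y": 0,"z": 0,"rx": 0,"ry": 0,"rz": 0,"jaw": 0.5},{"x": 0,"y": 0,"z": 0,"rx": 0,"ry": 0,"rz": 0,"jaw": 0},{"x": 0,"y": 0,"z": 0,"rx": 0,"ry": 0,"rz": 0,"jaw": 0},{"x": 0,"y": 0,"z": 0,"rx": 0,"ry": 0,"rz": 0,"jaw": 0}]}}

```text
clock: 6.8
tool_pos: [0.5667, 0.2673, 0.0467]
eef_rot: [0.651, 0.759, 0.0, 0.0]
contact_force: [0.2, -0.6, 0.2]
opening: 0.134
finger_force: 30.0
```

```bash
python3 -c "
from h import *
need([.5668,.268,.047])"
```

```text
tcp [0.5667 0.2673 0.0467] yaw(tool y) 8.77 z [ 0. -0. -1.] need cm [ 0.07  0.02 -0.03] q [-0.33  0.98 -0.33  1.68  0.53  0.57 -0.82] F [ 0.2 -0.6  0.2] M [ 0.05 -0.14 -0.05] t 6.8 op 0.134 30.0
```

Call:
{"method": "send_rows", "body": {"grip_force": 45, "motion": [{"x": 0,"y": 0,"z": -0.3,"rx": 0,"ry": 0,"rz": 0,"jaw": 0},{"x": 0,"y": 0,"z": -0.7,"rx": 0,"ry": 0,"rz": 0,"jaw": 0},{"x": 0,"y": 0,"z": -1.5,"rx": 0,"ry": 0,"rz": 0,"jaw": 0},{"x": 0,"y": 0,"z": -2.5,"rx": 0,"ry": 0,"rz": 0,"jaw": 0},{"x": 0,"y": 0,"z": -2.5,"rx": 0,"ry": 0,"rz": 0,"jaw": 0}]}}

```text
clock: 7.3
tool_pos: [0.5664, 0.2672, 0.1232]
eef_rot: [0.651, 0.759, -0.0, -0.0]
contact_force: [-0.9, -0.6, -2.6]
opening: 0.127
finger_force: 45.0
```

Call:
{"method": "send_rows", "body": {"motion": [{"x": 0,"y": 0,"z": -2.5,"rx": 0,"ry": 0,"rz": 0,"jaw": 0},{"x": 0,"y": 0,"z": -2.5,"rx": 0,"ry": 0,"rz": 0,"jaw": 0},{"x": 0,"y": 0,"z": -2.5,"rx": 0,"ry": 0,"rz": 0,"jaw": 0},{"x": 0,"y": 0,"z": -1.5,"rx": 0,"ry": 0,"rz": 0,"jaw": 0},{"x": 0,"y": 0,"z": -0.5,"rx": 0,"ry": 0,"rz": 0,"jaw": 0}]}}

```text
clock: 7.8
tool_pos: [0.5674, 0.2679, 0.2198]
eef_rot: [0.651, 0.759, 0.002, 0.001]
contact_force: [-0.2, -0.3, -3.1]
opening: 0.126
finger_force: 45.0
```

```bash
python3 -c "
from h import *
need([.5404,-.271,.21])"
```

```text
tcp [0.5674 0.2679 0.2198] yaw(tool y) 8.77 z [ 0.004  0.002 -1.   ] need cm [-52.85 -10.88   0.85] q [-0.27  0.75 -0.45  1.58  0.4   0.89 -0.71] F [-0.2 -0.3 -3.1] M [-0.03 -0.12 -0.01] t 7.8 op 0.126 45.0
```

Call:
{"method": "send_rows", "body": {"motion": [{"x": -1,"y": -0.2,"z": 0,"rx": 0,"ry": 0,"rz": 0,"jaw": 0},{"x": -2,"y": -0.4,"z": 0,"rx": 0,"ry": 0,"rz": 0,"jaw": 0},{"x": -2.8,"y": -0.6,"z": 0,"rx": 0,"ry": 0,"rz": 0,"jaw": 0},{"x": -3.1,"y": -0.6,"z": 0,"rx": 0,"ry": 0,"rz": 0,"jaw": 0},{"x": -3.1,"y": -0.6,"z": 0,"rx": 0,"ry": 0,"rz": 0,"jaw": 0}]}}

```text
clock: 8.3
tool_pos: [0.56, 0.1425, 0.2155]
eef_rot: [0.651, 0.759, -0.001, -0.0]
contact_force: [0.8, -0.1, -2.3]
opening: 0.129
finger_force: 45.0
```

Call:
{"method": "send_rows", "body": {"motion": [{"x": -3.1,"y": -0.65,"z": 0,"rx": 0,"ry": 0,"rz": 0,"jaw": 0},{"x": -3.1,"y": -0.65,"z": 0,"rx": 0,"ry": 0,"rz": 0,"jaw": 0},{"x": -3.1,"y": -0.65,"z": 0,"rx": 0,"ry": 0,"rz": 0,"jaw": 0},{"x": -3.1,"y": -0.65,"z": 0,"rx": 0,"ry": 0,"rz": 0,"jaw": 0},{"x": -3.1,"y": -0.65,"z": 0,"rx": 0,"ry": 0,"rz": 0,"jaw": 0}]}}

```text
clock: 8.8
tool_pos: [0.5512, -0.0155, 0.2157]
eef_rot: [0.651, 0.759, -0.001, -0.001]
contact_force: [1.0, -0.3, -3.2]
opening: 0.129
finger_force: 45.0
```

Call:
{"method": "send_rows", "body": {"motion": [{"x": -3.1,"y": -0.65,"z": 0,"rx": 0,"ry": 0,"rz": 0,"jaw": 0},{"x": -3.1,"y": -0.65,"z": 0,"rx": 0,"ry": 0,"rz": 0,"jaw": 0},{"x": -3.1,"y": -0.65,"z": 0,"rx": 0,"ry": 0,"rz": 0,"jaw": 0},{"x": -3.1,"y": -0.65,"z": 0,"rx": 0,"ry": 0,"rz": 0,"jaw": 0},{"x": -3.1,"y": -0.65,"z": 0,"rx": 0,"ry": 0,"rz": 0,"jaw": 0}]}}

```text
clock: 9.3
tool_pos: [0.5424, -0.1734, 0.2157]
eef_rot: [0.651, 0.759, -0.001, -0.001]
contact_force: [0.7, 0.1, -3.1]
opening: 0.121
finger_force: 45.0
```

Call:
{"method": "send_rows", "body": {"motion": [{"x": -3.1,"y": -0.6,"z": 0,"rx": 0,"ry": 0,"rz": 0,"jaw": 0},{"x": -2.8,"y": -0.6,"z": 0,"rx": 0,"ry": 0,"rz": 0,"jaw": 0},{"x": -2,"y": -0.4,"z": 0,"rx": 0,"ry": 0,"rz": 0,"jaw": 0},{"x": -1.2,"y": -0.25,"z": 0,"rx": 0,"ry": 0,"rz": 0,"jaw": 0},{"x": -0.7,"y": -0.1,"z": 0,"rx": 0,"ry": 0,"rz": 0,"jaw": 0}]}}

```text
clock: 9.8
tool_pos: [0.5385, -0.2724, 0.2159]
eef_rot: [0.652, 0.759, -0.001, -0.001]
contact_force: [0.5, 0.5, -2.4]
opening: 0.125
finger_force: 45.0
```

Call:
{"method": "send_rows", "body": {"motion": [{"x": 0,"y": 0,"z": 0,"rx": 0,"ry": 0,"rz": 0.02,"jaw": 0},{"x": 0,"y": 0,"z": 0,"rx": 0,"ry": 0,"rz": 0.03,"jaw": 0},{"x": 0,"y": 0,"z": 0,"rx": 0,"ry": 0,"rz": 0.03,"jaw": 0},{"x": 0,"y": 0,"z": 0,"rx": 0,"ry": 0,"rz": 0.02,"jaw": 0},{"x": 0,"y": 0,"z": 0,"rx": 0,"ry": 0,"rz": 0,"jaw": 0}]}}

```text
clock: 10.3
tool_pos: [0.5401, -0.2704, 0.2169]
eef_rot: [0.688, 0.726, -0.0, 0.0]
contact_force: [0.3, -1.1, -3.8]
opening: 0.124
finger_force: 45.0
```

Call:
{"method": "send_rows", "body": {"motion": [{"x": 0,"y": 0,"z": 0,"rx": 0,"ry": 0,"rz": 0,"jaw": 0},{"x": 0,"y": 0,"z": 0,"rx": 0,"ry": 0,"rz": 0,"jaw": 0},{"x": 0,"y": 0,"z": 0,"rx": 0,"ry": 0,"rz": 0,"jaw": 0},{"x": 0,"y": 0,"z": 0,"rx": 0,"ry": 0,"rz": 0,"jaw": 0},{"x": 0,"y": 0,"z": 0,"rx": 0,"ry": 0,"rz": 0,"jaw": 0}]}}

```text
clock: 10.8
tool_pos: [0.5399, -0.2712, 0.2167]
eef_rot: [0.688, 0.726, 0.0, 0.0]
contact_force: [-0.3, -0.6, -3.3]
opening: 0.125
finger_force: 45.0
```

Run:
```python
from h import *
import pickle
need([.5404,-.271,.21])
W=snap('wrist');b=snap('side');a=snap('scene')
pickle.dump((W,b,a),open('w5.pkl','wb'))
w=cv2.resize(W['img'],(480,360));x=np.zeros((560,800,3),np.uint8)
x[:360,:480]=w
x[:360,480:800]=cv2.resize(b['img'][90:180,270:350],(320,360),interpolation=2)
x[360:560,:400]=cv2.resize(a['img'][215:315,110:310],(400,200),interpolation=2)
cv2.imwrite('pics/c5.png',x[:,:,::-1])
```

```text
tcp [ 0.5399 -0.2712  0.2167] yaw(tool y) 3.03 z [ 0. -0. -1.] need cm [0.01 0.05 0.67] q [ 0.67  0.74 -0.5   1.66  0.43  0.86  0.04] F [-0.3 -0.6 -3.3] M [-0.09 -0.07  0.03] t 10.8 op 0.125 45.0
```

View pics/c5.png

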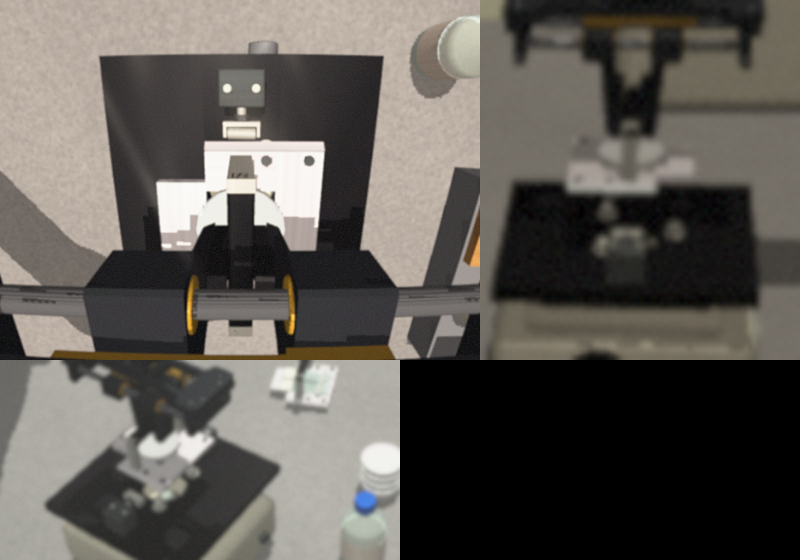

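The carrier hangs level above the stage. Its bar lines up with the +y roller at composite (241,130), and the tab is on the single-ball side. I'll do a quick check of the lateral offset along y.

Run:
```python
from h import *
import pickle
W,b,a=pickle.load(open('w5.pkl','rb'))
g=cv2.cvtColor(W['img'],cv2.COLOR_RGB2GRAY).astype(int)
col=g[150:190,300:360].mean(1);print(col.astype(int).tolist())
r=150+np.argmax(np.diff(col))+.5;print(r)
p=onz(W,(330,r),.181);c=np.array([.5399,-.2712]);t=np.radians(3.03)
d=p[:2]-c;print('edge in tool-aligned frame',d@[np.cos(t),np.sin(t)],d@[-np.sin(t),np.cos(t)])
# right edge x=46 at top z=.184
row=g[190:230,365:390].mean(0);print(row.astype(int).tolist());u=365+np.argmin(np.diff(row))+.5
p=onz(W,(u,210),.184);d=p[:2]-c;print(u,d@[np.cos(t),np.sin(t)],d@[-np.sin(t),np.cos(t)])
# roller from w1 : both rollers at z=home+7
s=pickle.load(open('w1.pkl','rb'))
for z in(.137,.141):
  q=[onz(s,x,z)[:2] for x in[(278,151),(268.5,284)]];print(z,np.mean(q,0),q)
```

```text
[74, 75, 73, 74, 75, 75, 74, 75, 75, 74, 71, 67, 70, 88, 138, 201, 234, 236, 234, 233, 231, 230, 230, 229, 225, 217, 223, 239, 246, 247, 246, 240, 227, 216, 211, 208, 207, 207, 207, 209]
164.5
edge in tool-aligned frame 0.02343231234676925 0.04839560988872543
[240, 244, 246, 246, 247, 247, 248, 248, 245, 224, 176, 115, 65, 41, 36, 38, 39, 38, 39, 38, 38, 38, 38, 38, 38]
375.5 0.046075874696426815 0.02674973788683374
0.137 [ 0.54057961 -0.27360442] [array([ 0.53810416, -0.22282622]), array([ 0.54305506, -0.32438261])]
0.141 [ 0.54049947 -0.27223084] [array([ 0.53806411, -0.222275  ]), array([ 0.54293483, -0.32218669])]
```

Call:
{"method": "send_rows", "body": {"motion": [{"x": 0,"y": 0.05,"z": 0.4,"rx": 0,"ry": 0,"rz": 0,"jaw": 0},{"x": 0,"y": 0,"z": 0.6,"rx": 0,"ry": 0,"rz": 0,"jaw": 0},{"x": 0,"y": 0,"z": 0.6,"rx": 0,"ry": 0,"rz": 0,"jaw": 0},{"x": 0,"y": 0,"z": 0.3,"rx": 0,"ry": 0,"rz": 0,"jaw": 0},{"x": 0,"y": 0,"z": 0.2,"rx": 0,"ry": 0,"rz": 0,"jaw": 0}]}}

```text
clock: 11.45
tool_pos: [0.5401, -0.271, 0.1951]
eef_rot: [0.688, 0.726, -0.0, -0.0]
contact_force: [-0.0, -0.8, -2.4]
opening: 0.129
finger_force: 45.0
```

Call:
{"method": "send_rows", "body": {"motion": [{"x": 0,"y": 0,"z": 0.1,"rx": 0,"ry": 0,"rz": 0,"jaw": 0},{"x": 0,"y": 0,"z": 0.1,"rx": 0,"ry": 0,"rz": 0,"jaw": 0},{"x": 0,"y": 0,"z": 0.1,"rx": 0,"ry": 0,"rz": 0,"jaw": 0},{"x": 0,"y": 0,"z": 0.1,"rx": 0,"ry": 0,"rz": 0,"jaw": 0},{"x": 0,"y": 0,"z": 0.1,"rx": 0,"ry": 0,"rz": 0,"jaw": 0}]}}

```text
clock: 11.95
tool_pos: [0.5404, -0.2711, 0.1908]
eef_rot: [0.688, 0.726, -0.0, 0.0]
contact_force: [-0.1, 0.5, -3.3]
opening: 0.13
finger_force: 45.0
```

Call:
{"method": "send_rows", "body": {"motion": [{"x": 0,"y": 0,"z": 0.1,"rx": 0,"ry": 0,"rz": 0,"jaw": 0},{"x": 0,"y": 0,"z": 0.1,"rx": 0,"ry": 0,"rz": 0,"jaw": 0},{"x": 0,"y": 0,"z": 0.1,"rx": 0,"ry": 0,"rz": 0,"jaw": 0},{"x": 0,"y": 0,"z": 0.1,"rx": 0,"ry": 0,"rz": 0,"jaw": 0},{"x": 0,"y": 0,"z": 0,"rx": 0,"ry": 0,"rz": 0,"jaw": 0}]}}

```text
clock: 12.45
tool_pos: [0.5406, -0.2709, 0.1871]
eef_rot: [0.688, 0.726, 0.0, 0.0]
contact_force: [-0.8, 1.3, 0.3]
opening: 0.125
finger_force: 45.0
```

Call:
{"method": "send_rows", "body": {"motion": [{"x": 0,"y": 0,"z": 0.1,"rx": 0,"ry": 0,"rz": 0,"jaw": 0},{"x": 0,"y": 0,"z": 0.1,"rx": 0,"ry": 0,"rz": 0,"jaw": 0},{"x": 0,"y": 0,"z": 0,"rx": 0,"ry": 0,"rz": 0,"jaw": 0},{"x": 0,"y": 0,"z": 0,"rx": 0,"ry": 0,"rz": 0,"jaw": 0},{"x": 0,"y": 0,"z": 0,"rx": 0,"ry": 0,"rz": 0,"jaw": 0}]}}

```text
clock: 12.95
tool_pos: [0.5408, -0.2712, 0.1858]
eef_rot: [0.688, 0.726, 0.0, 0.001]
contact_force: [-0.9, -0.6, 5.1]
opening: 0.126
finger_force: 45.0
```

```bash
python3 -c "
from h import *
need([.5404,-.271,.178])"
```

```text
tcp [ 0.5408 -0.2712  0.1858] yaw(tool y) 3.03 z [ 0.001 -0.001 -1.   ] need cm [ 0.03 -0.04  0.78] q [ 0.65  0.77 -0.48  1.68  0.46  0.8   0.02] F [-0.9 -0.6  5.1] M [0.06 0.34 0.06] t 12.95 op 0.126 45.0
```

Call:
{"method": "send_rows", "body": {"motion": [{"x": 0,"y": 0,"z": 0.1,"rx": 0,"ry": 0,"rz": 0,"jaw": 0},{"x": 0,"y": 0,"z": 0.1,"rx": 0,"ry": 0,"rz": 0,"jaw": 0},{"x": 0,"y": 0,"z": 0,"rx": 0,"ry": 0,"rz": 0,"jaw": 0},{"x": 0,"y": 0,"z": 0,"rx": 0,"ry": 0,"rz": 0,"jaw": 0},{"x": 0,"y": 0,"z": 0,"rx": 0,"ry": 0,"rz": 0,"jaw": 0}]}}

```text
clock: 13.45
tool_pos: [0.541, -0.2713, 0.1844]
eef_rot: [0.688, 0.726, 0.0, 0.001]
contact_force: [-1.6, 0.7, 9.0]
opening: 0.127
finger_force: 45.1
```

Run:
```python
from h import *
import pickle
need([.5404,-.271,.178])
s=pickle.load(open('w1.pkl','rb'));W,b,a=pickle.load(open('w5.pkl','rb'))
k=800/790
f=lambda x,y:(130+x/3/k,235+(y-280)/3/k)
g=lambda x,y:(265+x/4,125+y/4)
for w,p,q in[((225.5,209.5),(153,386),(215,90)),((301,174),(232,386),(143,103)),((294,251.5),(182,439),(148,70))]:
    print(tri([ray(s,w),ray(a,f(*p)),ray(b,g(*q))]).round(4),tri([ray(s,w),ray(b,g(*q))]).round(4),tri([ray(s,w),ray(a,f(*p))]).round(4))
```

```text
tcp [ 0.541  -0.2713  0.1844] yaw(tool y) 3.03 z [ 0.002 -0.001 -1.   ] need cm [ 0.03 -0.06  0.64] q [ 0.65  0.78 -0.47  1.68  0.47  0.79  0.02] F [-1.6  0.7  9. ] M [ 0.12  0.49 -0.02] t 13.45 op 0.127 45.1
[ 0.5043 -0.2706  0.1271] [ 0.5043 -0.2727  0.125 ] [ 0.5052 -0.271   0.1294]
[ 0.5572 -0.2364  0.1295] [ 0.5573 -0.2385  0.1274] [ 0.5573 -0.2369  0.1313]
[ 0.5601 -0.2984  0.1276] [ 0.5597 -0.2993  0.1273] [ 0.5604 -0.2984  0.1277]
```

Call:
{"method": "send_rows", "body": {"motion": [{"x": 0,"y": 0,"z": 0.1,"rx": 0,"ry": 0,"rz": 0,"jaw": 0},{"x": 0,"y": 0,"z": 0.1,"rx": 0,"ry": 0,"rz": 0,"jaw": 0},{"x": 0,"y": 0,"z": 0,"rx": 0,"ry": 0,"rz": 0,"jaw": 0},{"x": 0,"y": 0,"z": 0,"rx": 0,"ry": 0,"rz": 0,"jaw": 0},{"x": 0,"y": 0,"z": 0,"rx": 0,"ry": 0,"rz": 0,"jaw": 0}]}}

```text
clock: 13.95
tool_pos: [0.5408, -0.2706, 0.1813]
eef_rot: [0.688, 0.726, 0.0, 0.0]
contact_force: [-1.3, 3.2, 3.2]
opening: 0.125
finger_force: 45.0
```

Run:
```python
from h import *
need([.5404,-.271,.176])
```

```text
tcp [ 0.5408 -0.2706  0.1813] yaw(tool y) 3.07 z [ 0.001  0.    -1.   ] need cm [-0.04 -0.04  0.53] q [ 0.65  0.78 -0.47  1.69  0.47  0.79  0.02] F [-1.3  3.2  3.2] M [ 0.13  0.17 -0.09] t 13.95 op 0.125 45.0
```

Call:
{"method": "send_rows", "body": {"motion": [{"x": 0,"y": 0,"z": 0.1,"rx": 0,"ry": 0,"rz": 0,"jaw": 0},{"x": 0,"y": 0,"z": 0.1,"rx": 0,"ry": 0,"rz": 0,"jaw": 0},{"x": 0,"y": 0,"z": 0,"rx": 0,"ry": 0,"rz": 0,"jaw": 0},{"x": 0,"y": 0,"z": 0,"rx": 0,"ry": 0,"rz": 0,"jaw": 0},{"x": 0,"y": 0,"z": 0,"rx": 0,"ry": 0,"rz": 0,"jaw": 0}]}}

```text
clock: 14.45
tool_pos: [0.54, -0.2708, 0.1771]
eef_rot: [0.688, 0.726, 0.0, -0.001]
contact_force: [3.6, 1.7, -15.3]
opening: 0.124
finger_force: 45.1
```

Run:
```python
from h import *
need([.5404,-.271,.176])
```

```text
tcp [ 0.54   -0.2708  0.1771] yaw(tool y) 3.05 z [-0.001  0.001 -1.   ] need cm [-0.03  0.04  0.11] q [ 0.65  0.79 -0.47  1.69  0.47  0.78  0.01] F [  3.6   1.7 -15.3] M [ 0.46 -0.94 -0.04] t 14.45 op 0.124 45.1
```

Call:
{"method": "send_rows", "body": {"motion": [{"x": 0,"y": 0,"z": 0.1,"rx": 0,"ry": 0,"rz": 0,"jaw": 0},{"x": 0,"y": 0,"z": 0.1,"rx": 0,"ry": 0,"rz": 0,"jaw": 0},{"x": 0,"y": 0,"z": 0,"rx": 0,"ry": 0,"rz": 0,"jaw": 0},{"x": 0,"y": 0,"z": 0,"rx": 0,"ry": 0,"rz": 0,"jaw": 0},{"x": 0,"y": 0,"z": 0,"rx": 0,"ry": 0,"rz": 0,"jaw": 0}]}}

```text
clock: 14.95
tool_pos: [0.5402, -0.271, 0.1766]
eef_rot: [0.688, 0.726, -0.0, -0.0]
contact_force: [3.6, 2.3, -12.1]
opening: 0.129
finger_force: 45.0
```

Run:
```python
from h import *
need([.5404,-.271,.176])
```

```text
tcp [ 0.5402 -0.271   0.1766] yaw(tool y) 3.04 z [-0.  0. -1.] need cm [0.   0.02 0.06] q [ 0.65  0.79 -0.47  1.69  0.47  0.78  0.01] F [  3.6   2.3 -12.1] M [ 0.59 -0.68  0.02] t 14.95 op 0.129 45.0
```

Call:
{"method": "send_rows", "body": {"motion": [{"x": 0,"y": 0,"z": 0.1,"rx": 0,"ry": 0,"rz": 0,"jaw": 0},{"x": 0,"y": 0,"z": 0.1,"rx": 0,"ry": 0,"rz": 0,"jaw": 0},{"x": 0,"y": 0,"z": 0.1,"rx": 0,"ry": 0,"rz": 0,"jaw": 0},{"x": 0,"y": 0,"z": 0,"rx": 0,"ry": 0,"rz": 0,"jaw": 0},{"x": 0,"y": 0,"z": 0,"rx": 0,"ry": 0,"rz": 0,"jaw": 0}]}}

```text
clock: 15.45
tool_pos: [0.5406, -0.2711, 0.176]
eef_rot: [0.688, 0.726, -0.0, 0.001]
contact_force: [-2.1, 3.9, 7.1]
opening: 0.127
finger_force: 45.0
```

Run:
```python
from h import *
need([.5404,-.271,.176])
```

```text
tcp [ 0.5406 -0.2711  0.176 ] yaw(tool y) 3.03 z [ 0.001 -0.001 -1.   ] need cm [ 0.01 -0.02 -0.  ] q [ 0.65  0.79 -0.47  1.69  0.47  0.78  0.01] F [-2.1  3.9  7.1] M [0.92 0.61 0.03] t 15.45 op 0.127 45.0
```

Call:
{"method": "send_rows", "body": {"motion": [{"x": 0.05,"y": 0,"z": 0.1,"rx": 0,"ry": 0,"rz": 0,"jaw": 0},{"x": 0.05,"y": 0,"z": 0,"rx": 0,"ry": 0,"rz": 0,"jaw": 0},{"x": 0,"y": 0,"z": 0,"rx": 0,"ry": 0,"rz": 0,"jaw": 0},{"x": 0,"y": 0,"z": 0,"rx": 0,"ry": 0,"rz": 0,"jaw": 0},{"x": 0,"y": 0,"z": 0,"rx": 0,"ry": 0,"rz": 0,"jaw": 0}]}}

```text
clock: 15.95
tool_pos: [0.5407, -0.271, 0.1759]
eef_rot: [0.688, 0.725, -0.0, 0.002]
contact_force: [-5.1, 2.5, 13.0]
opening: 0.122
finger_force: 45.0
```

Run:
```python
from h import *
need([.5404,-.271,.176])
```

```text
tcp [ 0.5407 -0.271   0.1759] yaw(tool y) 3.0 z [ 0.002 -0.003 -1.   ] need cm [ 0.01 -0.03 -0.01] q [ 0.65  0.79 -0.47  1.69  0.47  0.78  0.01] F [-5.1  2.5 13. ] M [0.72 0.89 0.01] t 15.95 op 0.122 45.0
```

Call:
{"method": "send_rows", "body": {"motion": [{"x": 0,"y": -0.05,"z": -0.1,"rx": 0,"ry": 0,"rz": 0,"jaw": 0},{"x": 0,"y": 0,"z": -0.1,"rx": 0,"ry": 0,"rz": 0,"jaw": 0},{"x": 0,"y": 0,"z": -0.05,"rx": 0,"ry": 0,"rz": 0,"jaw": 0},{"x": 0,"y": 0,"z": 0,"rx": 0,"ry": 0,"rz": 0,"jaw": 0},{"x": 0,"y": 0,"z": 0,"rx": 0,"ry": 0,"rz": 0,"jaw": 0}]}}

```text
clock: 16.45
tool_pos: [0.5405, -0.2709, 0.176]
eef_rot: [0.688, 0.725, 0.0, 0.001]
contact_force: [0.5, 0.1, 5.9]
opening: 0.128
finger_force: 45.0
```

Call:
{"method": "send_rows", "body": {"grip_force": 10, "motion": [{"x": 0,"y": 0,"z": 0,"rx": 0,"ry": 0,"rz": 0,"jaw": 0},{"x": 0,"y": 0,"z": 0,"rx": 0,"ry": 0,"rz": 0,"jaw": 1.5},{"x": 0,"y": 0,"z": 0,"rx": 0,"ry": 0,"rz": 0,"jaw": 2},{"x": 0,"y": 0,"z": 0,"rx": 0,"ry": 0,"rz": 0,"jaw": 3},{"x": 0,"y": 0,"z": 0,"rx": 0,"ry": 0,"rz": 0,"jaw": 4}]}}

```text
clock: 16.95
tool_pos: [0.5396, -0.2702, 0.1749]
eef_rot: [0.688, 0.726, -0.0, -0.0]
contact_force: [0.0, 0.2, -0.6]
opening: 0.386
finger_force: 0.0
```

Call:
{"method": "send_rows", "body": {"motion": [{"x": 0,"y": 0,"z": 0,"rx": 0,"ry": 0,"rz": 0,"jaw": 5},{"x": 0,"y": 0,"z": 0,"rx": 0,"ry": 0,"rz": 0,"jaw": 5},{"x": 0,"y": 0,"z": 0,"rx": 0,"ry": 0,"rz": 0,"jaw": 5},{"x": 0,"y": 0,"z": 0,"rx": 0,"ry": 0,"rz": 0,"jaw": 5},{"x": 0,"y": 0,"z": 0,"rx": 0,"ry": 0,"rz": 0,"jaw": 5}]}}

```text
clock: 17.45
tool_pos: [0.5398, -0.2701, 0.1753]
eef_rot: [0.688, 0.726, 0.0, 0.0]
contact_force: [-0.6, 0.6, 0.1]
opening: 0.567
finger_force: 0.0
```

Run:
```python
from h import *
need([.5404,-.271,.176])
```

```text
tcp [ 0.5398 -0.2701  0.1753] yaw(tool y) 3.04 z [ 0. -0. -1.] need cm [-0.1   0.05 -0.07] q [ 0.65  0.79 -0.47  1.69  0.47  0.78  0.01] F [-0.6  0.6  0.1] M [-0.06 -0.03  0.01] t 17.45 op 0.567 0.0
```

Released cleanly. I'll lift away and take a last look.

Call:
{"method": "send_rows", "body": {"motion": [{"x": 0,"y": 0,"z": -0.5,"rx": 0,"ry": 0,"rz": 0,"jaw": 5},{"x": 0,"y": 0,"z": -1,"rx": 0,"ry": 0,"rz": 0,"jaw": 5},{"x": 0,"y": 0,"z": -2,"rx": 0,"ry": 0,"rz": 0,"jaw": 5},{"x": 0,"y": 0,"z": -2,"rx": 0,"ry": 0,"rz": 0,"jaw": 5},{"x": 0,"y": 0,"z": -2,"rx": 0,"ry": 0,"rz": 0,"jaw": 5}]}}

```text
clock: 17.95
tool_pos: [0.5399, -0.27, 0.2519]
eef_rot: [0.688, 0.726, 0.0, 0.0]
contact_force: [0.4, -0.4, -0.8]
opening: 0.568
finger_force: 0.0
```

Call:
{"method": "send_rows", "body": {"motion": [{"x": 0,"y": 0,"z": -1.5,"rx": 0,"ry": 0,"rz": 0,"jaw": 5},{"x": 0,"y": 0,"z": -0.5,"rx": 0,"ry": 0,"rz": 0,"jaw": 5},{"x": 0,"y": 0,"z": 0,"rx": 0,"ry": 0,"rz": 0,"jaw": 5},{"x": 0,"y": 0,"z": 0,"rx": 0,"ry": 0,"rz": 0,"jaw": 5},{"x": 0,"y": 0,"z": 0,"rx": 0,"ry": 0,"rz": 0,"jaw": 5}]}}

```text
clock: 18.45
tool_pos: [0.5393, -0.27, 0.2693]
eef_rot: [0.688, 0.726, -0.0, -0.001]
contact_force: [0.6, -0.3, -0.2]
opening: 0.562
finger_force: 0.0
```

Run:
```python
from h import *
import pickle
need([.5404,-.271,.176])
W=snap('wrist');b=snap('side');a=snap('scene')
pickle.dump((W,b,a),open('w6.pkl','wb'))
x=np.zeros((600,800,3),np.uint8)
x[:360,:480]=cv2.resize(W['img'],(480,360))
x[:360,480:800]=cv2.resize(b['img'][110:200,270:350],(320,360),interpolation=2)
x[360:600,:480]=cv2.resize(a['img'][240:320,130:290],(480,240),interpolation=2)
cv2.imwrite('pics/c6.png',x[:,:,::-1])
# expected pixel positions of carrier features if home: x,y,z=.1373, yaw 3.03deg
t=np.radians(3.03);C=np.array([.5405,-.2705,.1373])
def cp(p): return C+[np.cos(t)*p[0]-np.sin(t)*p[1],np.sin(t)*p[0]+np.cos(t)*p[1],p[2]]
F=dict(barP=(0,41,.0),)
F={'barL':(0,.035,.052),'barR':(0,-.035,.052),'c++':(.046,.048,.006),'c+-':(.046,-.048,.006),'c-+':(-.02,.048,.006),'tab+':(-.048,.025,.006),'tab-':(-.048,-.025,.006)}
k=480/560
for n,p in F.items():
    print(n,'wrist',(proj(W,[cp(p)])[0]*k).round(1),'side',((proj(b,[cp(p)])[0]-[270,110])*4+[480,0]).round(0),'scene',((proj(a,[cp(p)])[0]-[130,240])*3+[0,360]).round(0))
```

```text
tcp [ 0.5393 -0.27    0.2693] yaw(tool y) 3.04 z [-0.002  0.001 -1.   ] need cm [-0.11  0.12  9.33] q [ 0.68  0.67 -0.53  1.6   0.39  0.98  0.08] F [ 0.6 -0.3 -0.2] M [-0.03 -0.1  -0.  ] t 18.45 op 0.562 0.0
barL wrist [242.3 149.7] side [629.  91.] scene [204. 387.]
barR wrist [242.2 239.2] side [632.  55.] scene [145. 442.]
c++ wrist [297.2 123.5] side [567. 153.] scene [265. 441.]
c+- wrist [291.6 228.1] side [574. 101.] scene [188. 519.]
c-+ wrist [218.1 123.3] side [654. 155.] scene [200. 410.]
tab+ wrist [186.  150.5] side [691. 143.] scene [156. 414.]
tab- wrist [188.9 205. ] side [691. 116.] scene [114. 452.]
```

View pics/c6.png

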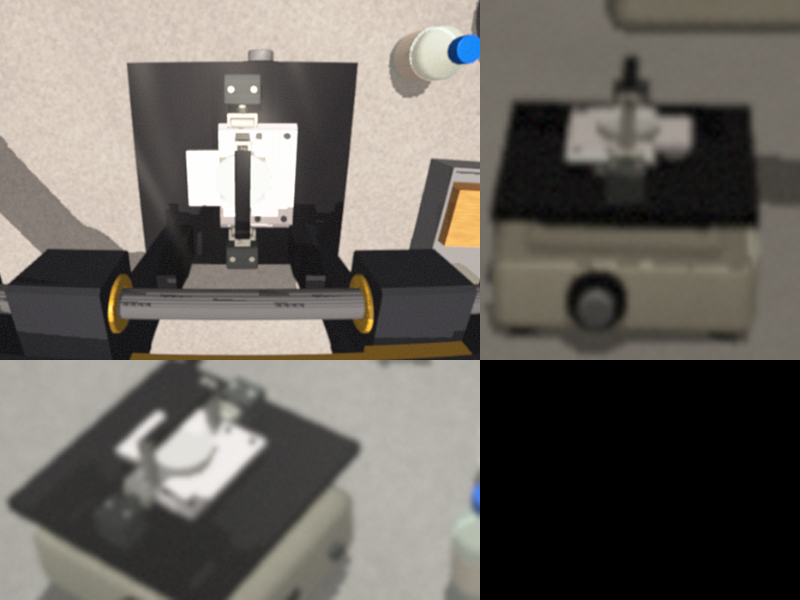

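The final view shows the carrier's corners, tab and bar within a few pixels of where they should be at home. The wrist composite has corners at (297,124) and (292,228) and the tab at (186,150). Both rollers sit over the side edges, and the catches pulled with about 12 N before the hard stop.

```bash
python3 -c "
from plant import *
print(finish_job())"
```

```text
the job is handed in; nothing more can be done
None
```

The dish carrier is seated on the low microscope's three balls, tab towards the single ball. Both rollers appear snapped over its edges, judging by the force readings and the final pictures. The gripper let go and lifted clear, and the job was handed in at about 18.6 s without a verdict being returned.

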